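Fit and pin a jigger template in its holder

ROBOT

A 7-joint arm with a two-finger parallel gripper is mounted at the origin on the work surface. World frame = base frame: x ahead of the robot, y to its left, z up, the work surface at z = 0. Lengths are in m, angles in rad, forces in N, time in s.
With the tool pointing down it reaches from about 0.425 to 0.875 m from the base axis. Payload 4.7 kg.
Tool frame: the origin (TCP) lies midway between the tips of the shut fingers; the grasp point (between the pads) lies 19 mm behind it; z points along the fingers, y is the line along which they close (so a half turn about z gives the same grasp; the last joint's range is limited). The gripper opens to 85 mm and grips with 20 to 120 N. Pads are 22 mm wide; open, the fingers measure 114 mm over their backs; the gripper's body (76 mm by 85 mm) begins 54 mm behind the grasp point. The pads swing forward as they close: fully open they stand 13 mm farther back than shut.
Start: joints at [1.145, 0.321, -0.07, 1.45, 0.023, 1.371, -0.057], TCP at [0.277, -0.588, 0.231] pointing down, gripper open.
Joint ranges: [-2.86, 2.86], [-0.3, 2.09], [-1.38, 1.24], [0.06, 2.45], [-1.56, 4.7], [0.09, 2.05], [-2.69, 2.69]. Speed limits (rad/s): [2.57, 2.57, 3.14, 3.14, 3.14, 3.14, 3.14].

INTERFACE

Orientations are given as a 3x3 rotation matrix whose columns are the frame's x, y, z axes.
In Python, from plant import get_state, snapshot, calibration, close_job gives the robot as it stands.
- The arm moves only by the shell command python3 -m pendant 'ROWS' [OPENING] [FORCE]. ROWS is JSON, a list of rows, each a list of 2 entries, a list of its own where there are three numbers: the shift along the tool's x, y, z in units of 30 mm (1.0 is 30 mm), then the turn about the tool's z in units of 5 degrees (1.0 is 5 degrees). In form: [[[x, y, z], roll], ...]. A call has 1 to 20 rows; each row is the pose to reach, as a shift and turn from the pose commanded when the call began, along the tool's axes at that moment; what a row does not reach only later rows make up. A row lasts 1/10 s, in which the tool goes at most 50 mm and 8.59 degrees, less where a joint would pass 70% of its speed; a pose out of reach is approached as far as the arm can. A call with a gripper value outside its range is refused whole. OPENING is the opening, from 0 (shut) to 1 (fully open), set as the call begins (- or left out, the last holds). The fingers move at their own pace and stop on an object; FORCE is the grip in N (left out, the last holds). Time passes only in rows, so rows that repeat a pose let the fingers close. It gives the time, the measured TCP pose, the force, the opening and the grip force at its end, in the units of the state.
- get_state(): the state, without advancing time (a new reading comes with each control period).
- snapshot(name): name is "scene" or "top" or "wrist"; returns the picture (400x640x3 uint8, blue, green, red); there is no depth.
- calibration(name): a dict with "camera_matrix" (3x3 intrinsics, pixels), "k1" (the pictures are not rectified: a ray, as slopes to the right and down, at radius r is drawn at 1 + k1 r^2 times it, then the intrinsics apply), "rvec" (rotation vector, rad) and "tvec" (3), from world to camera coordinates, as OpenCV has them. Camera axes: x right, y down, z forward; pixel columns grow to the right and rows downward; lengths in m; the calibration is good to about 2 mm. A picture is of the moment at which its call begins: read the wrist's pose just before it. calibration takes no time and is no camera call; for the wrist camera it gives the pose at the moment of the call.
- close_job(): hands the job in; it is judged then, once.
The state is a dict: "time_s": time; "joints": joint angles; "joint_velocities": joint speeds; "effort": joint torques, N m; "tool_pos": TCP position; "orientation": TCP orientation; "ft_force": force on the tool from outside, world axes, zero at the start; "moment": the same for the moment, N m; "gripper_width": finger opening in m; "finger_force": force on a finger pad.
Only numpy, scipy, OpenCV 4.12 (cv2) and the standard library are available. Lean on these libraries where they do the work, as an engineer would, in place of code of your own. Each camera call takes 0.05 s, during which the arm holds its last target. There are 200 camera calls.

TASK

Take the orange rounded template out of the leaning rack and stand it upright in the slot of the metal template holder, down on the slot's floor, with its straight back edge against the red end stop so that the holes line up. Then push the yellow-handled lock pin from either side through both cheeks and the template until the handle's shoulder is home against the cheek, and let go. Leave the blue template and everything else on the bench where it is.

Things in the scene. Friction and masses are not known exactly. Their poses are not given: they have to be found in the camera images.
- template: orange plastic template, 80 wide (x) x 10 thick (y) x 100 mm high (z), 100 g; origin under the middle of its foot, z up the plate, straight back edge at x = +40, top corner at -x rounded (R28). Starts leaning sideways about 25 degrees (top to the rack's -y), foot 22 mm deep in the rack's 12.5 mm gap; grip across the 10 mm
- template_hole (a point): middle of the 11 mm hole through the template's thickness, 12 mm from its middle towards the back edge and 28 mm above its foot; axes as the template's
- template_top (a point): middle of the template's top edge, 100 mm above the foot; axes as the template's
- holder: fixed holder: steel base 150 x 90 x 16 mm, two upright aluminium cheeks (x -55 to +55, 14 thick, outer faces at y = -20.25 and +20.25, top at z 66, flared lips to z 73 mm), 12.5 mm slot between them along x at y 0, open at -x, closed by a red stop (80 mm high, inner face at x = +55). Origin on the bench under the slot's middle, z up
- holder_hole (a point): centre of the slot on the axis of the 10 mm cross holes through both cheeks (axis along y): 27 mm from the slot's middle towards the stop, 44 mm above the bench; axes as the holder's. The template's hole comes here when the template is home
- slot_floor (a point): point on the slot's floor (16 mm above the bench), 15 mm from the slot's middle towards the stop, where the template's origin comes when it is home; axes as the holder's
- rack: fixed wooden rack, base 230 x 90 mm (x, y), with a gap 12.5 mm wide along x that leans about 25 degrees towards -y; holds the two templates side by side, 52 mm either way of its middle. Origin at the bench under its middle
- pin: lock pin lying on the bench, 60 g: yellow square handle 18 x 18 mm (x -64 to 0), round steel shaft 8 mm thick (x 0 to +54), last 9 mm tapered to 3 mm. Origin on the axis at the handle's front face (shoulder), 9 mm above the bench as it lies; x towards the tip
- pin_grip (a point): on the pin's axis 36 mm behind the shoulder, where the handle is well gripped from above; axes as the pin's
- pin_tip (a point): tip of the pin, 54 mm ahead of the shoulder
- pin_mid (a point): on the pin's axis 20.25 mm ahead of the shoulder: lies at the holder's cross-hole centre when the pin is home from either side
- blue_template: other template (bystander): blue plastic plate 80 x 10 x 100 mm with a stepped edge, leaning in the same rack; origin under the middle of its foot
- pot: bystander: unfired clay pot, diameter 104, height 115 mm; origin at the centre of its underside
- bowl: bystander: steel bowl, diameter 140, height 50 mm; origin at the centre of its underside
- jar: bystander: small closed jar, diameter 52, height 60 mm; origin at the centre of its underside
- scraper: bystander: spatula 180 mm long lying on the bench along its x axis
- brush: bystander: brush 170 mm long lying on the bench along its x axis
- rib: bystander: round wooden rib, diameter 68, 12 mm thick, lying flat; origin at the centre of its underside
Things that resemble listed ones, but are neither listed nor needed, are in the scene too. There is more than one size of the pin; the one meant has the size given above.

How it is judged:
By the outcome, as a careful person would: the job done as asked, in the order asked, and still so for the second after the job is handed in, with the robot touching nothing.
It also fails if it takes over 69 s, if anything falls off the work surface, if the arm or the gripper's body presses on something with over 40 N, if the wrist force passes 120 N, or if a joint passes its speed limit or range.

## Working session

There is one attempt and no reset: what is moved stays moved. The work goes in short steps, Python scripts to look and compute and a shell command to move; the robot and the scene stay as the last step left them, time stands still between calls to the robot, and variables do not carry over. Pictures are saved under pics/ and viewed, at most 10 in all, crops included, and the job is handed in when it is done.

```bash
ls; mkdir -p pics; cat > h.py <<'E'
import numpy as np, cv2, json
from plant import get_state, snapshot, calibration, close_job
E
python3 - <<'E'
from h import *
s=get_state(); print(s['time_s'],s['tool_pos'],np.round(s['orientation'],3).tolist(),s['gripper_width'])
for n in ('scene','top'):
    c=calibration(n); print(n,np.round(c['camera_matrix'],1).tolist(),c['k1'],np.round(c['rvec'],3),np.round(c['tvec'],3))
    im=snapshot(n); cv2.imwrite(f'pics/{n}0.png',im)
E
```

```text
pics
0.0 [ 0.27644863 -0.58766778  0.23021263] [[0.905, 0.426, -0.001], [0.426, -0.905, 0.002], [-0.0, -0.002, -1.0]] 0.08537109120486056
scene [[493.0, 0.0, 313.0], [0.0, 493.0, 207.1], [0.0, 0.0, 1.0]] 0.02446877669562733 [ 2.031  1.539 -0.549] [-0.139 -0.377  1.654]
top [[366.3, 0.0, 327.3], [0.0, 366.3, 197.7], [0.0, 0.0, 1.0]] -0.009760966830724818 [ 2.169 -2.174  0.174] [-0.036  0.577  0.772]
```

View pics/scene0.png

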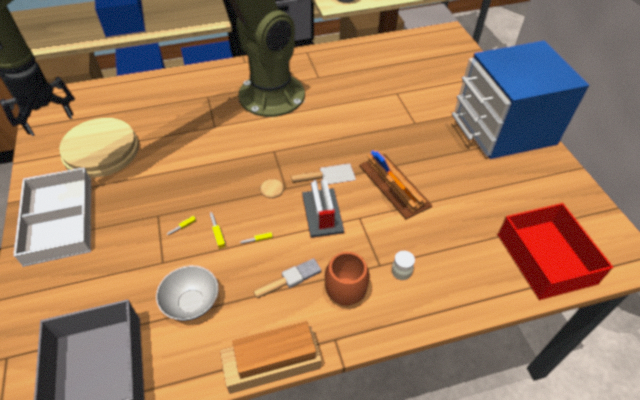

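View pics/top0.png

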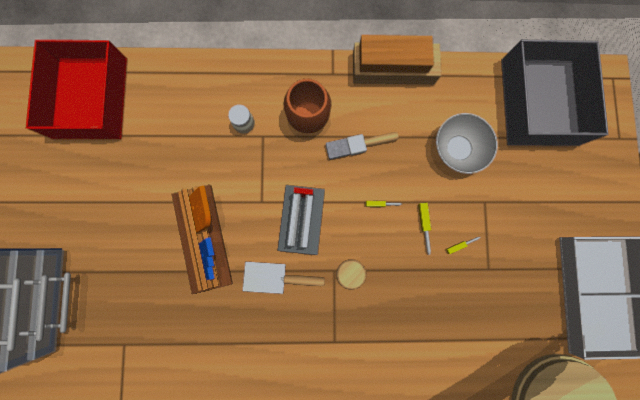

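The scene view shows the bench. In the top view, where +x is up, the holder is at about (301,220) with its red stop towards +x. The rack is at about (202,238), with orange at the far end and blue at the near end. There are three yellow pins at (375,203), (425,220) and (460,245). I'll measure these now.

```bash
cat >> h.py <<'E'
def cam(n,c=None):
    c=c or calibration(n); K=np.array(c['camera_matrix']);d=np.array([c['k1'],0,0,0.]);R=cv2.Rodrigues(np.array(c['rvec'],float))[0];t=np.array(c['tvec'],float).ravel()
    return K,d,R,t
def ray(C,px):
    K,d,R,t=C; u=cv2.undistortPoints(np.array(px,float).reshape(-1,1,2),K,d).reshape(-1,2)
    return -R.T@t, np.c_[u,np.ones(len(u))]@R
def plane(C,px,z):
    o,D=ray(C,px); return o+D*((z-o[2])/D[:,2])[:,None]
def proj(C,P):
    K,d,R,t=C; return cv2.projectPoints(np.array(P,float).reshape(-1,3),cv2.Rodrigues(R)[0],t,K,d)[0].reshape(-1,2)
def tri(Cs,pxs):
    A=np.zeros((3,3));b=np.zeros(3)
    for C,p in zip(Cs,pxs):
        o,D=ray(C,p);v=D[0]/np.linalg.norm(D[0]);M=np.eye(3)-np.outer(v,v);A+=M;b+=M@o
    return np.linalg.solve(A,b)
def blobs(im,lo,hi,amin=40):
    m=cv2.inRange(cv2.cvtColor(im,cv2.COLOR_BGR2HSV),np.array(lo),np.array(hi))
    cs=cv2.findContours(m,cv2.RETR_EXTERNAL,cv2.CHAIN_APPROX_NONE)[0]
    return m,[c.reshape(-1,2) for c in cs if cv2.contourArea(c)>amin]
E
python3 - <<'E'
from h import *
im=cv2.imread('pics/top0.png');C=cam('top'); print('cam',-C[2].T@C[3])
m,B=blobs(im,(24,150,120),(34,255,255))
for b in B:
    P=plane(C,b,0.013)[:,:2]; r=cv2.minAreaRect((P*1000).astype(np.float32)); print('pin',b.mean(0).round(),np.round(r[0],1),np.round(r[1],1),r[2])
crop=cv2.resize(im[170:310,160:500],None,fx=2.35,fy=2.35,interpolation=cv2.INTER_CUBIC);cv2.imwrite('pics/c1.png',crop)
s=cv2.imread('pics/scene0.png')
crop=cv2.resize(s[130:260,150:450],None,fx=2.66,fy=2.66,interpolation=cv2.INTER_CUBIC);cv2.imwrite('pics/c2.png',crop)
E
```

```text
cam [ 0.47504798 -0.00957095  0.83957848]
pin [457. 247.] [ 467.  -331.8] [12.9 45.9] 24.653085708618164
pin [425. 216.] [ 537.2 -260.8] [63.6 19.2] 5.7692766189575195
pin [376. 203.] [ 566.8 -147.8] [43.8 11.5] 89.98448944091797
```

View pics/c1.png

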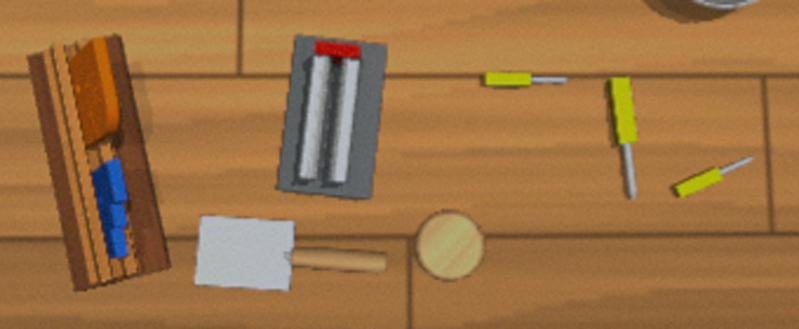

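View pics/c2.png

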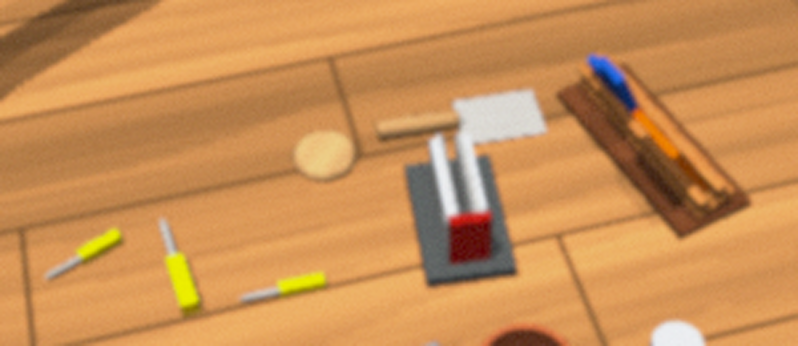

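The crops show that the large pin at (425,216) in the top view is the right one, with a 64 x 19 handle and its tip towards -x. The orange template is at the +x end of the rack, its rounded corner towards -x and its top leaning to world -y. Next come rough poses for the holder and rack, plus a first wrist view.

```bash
python3 - <<'E'
from h import *
im=cv2.imread('pics/top0.png');C=cam('top')
def rect(m,roi,z,n):
    x0,y0,x1,y1=roi; k=np.zeros_like(m);k[y0:y1,x0:x1]=m[y0:y1,x0:x1]
    cs=cv2.findContours(k,cv2.RETR_EXTERNAL,cv2.CHAIN_APPROX_NONE)[0]; c=max(cs,key=cv2.contourArea).reshape(-1,2)
    P=plane(C,c,z)[:,:2]*1000; r=cv2.minAreaRect(P.astype(np.float32)); print(n,np.round(r[0],1),np.round(r[1],1),round(r[2],1),np.round(cv2.boxPoints(r)).tolist())
hsv=cv2.cvtColor(im,cv2.COLOR_BGR2HSV)
print('px holder base',hsv[245,285],hsv[195,320],'wood',hsv[215,262],'rack',hsv[280,190],hsv[262,222])
rect(cv2.inRange(hsv,np.array((0,0,30)),np.array((179,90,255))),(270,175,332,262),0.016,'holder')
m=cv2.inRange(hsv,np.array((0,0,0)),np.array((20,255,150)));rect(cv2.morphologyEx(m,cv2.MORPH_CLOSE,np.ones((9,9))),(165,175,240,300),0.015,'rack')
rect(cv2.inRange(hsv,np.array((0,150,80)),np.array((8,255,255))),(270,175,332,262),0.08,'stop')
rect(cv2.inRange(hsv,np.array((8,215,150)),np.array((14,255,255))),(165,175,240,300),0.09,'orange')
rect(cv2.inRange(hsv,np.array((105,150,50)),np.array((125,255,255))),(165,175,240,300),0.09,'blue')
C=cam('wrist');s=get_state();o=-C[2].T@C[3];R=np.array(s['orientation']);print('wristcam in tool',R.T@(o-s['tool_pos']),(R.T@C[2].T).round(2).tolist(),C[0][0,0])
E
```

```text
px holder base [120   4  68] [113  10 102] wood [ 16 154 182] rack [ 11 171  97] [ 13 161 106]
holder [531.1  21.7] [ 89.7 149.1] 83.5 [[452.0, -14.0], [600.0, -31.0], [610.0, 58.0], [462.0, 75.0]]
rack [484.3 239.2] [252.4 164.5] 2.9 [[354.0, 315.0], [362.0, 151.0], [614.0, 163.0], [606.0, 328.0]]
stop [586.1  15.3] [38.9 12.3] 82.8 [[578.0, -3.0], [590.0, -5.0], [595.0, 34.0], [582.0, 35.0]]
orange [528.8 209.3] [16.6  8.1] 2.1 [[520.0, 213.0], [521.0, 205.0], [537.0, 206.0], [537.0, 214.0]]
blue [447.9 204. ] [79.5 23.9] 13.8 [[406.0, 206.0], [412.0, 183.0], [489.0, 202.0], [484.0, 225.0]]
wristcam in tool [ 0.06872118  0.00042692 -0.14170869] [[0.0, -0.96, -0.27], [1.0, 0.0, 0.0], [-0.0, -0.27, 0.96]] 300.47001043520424
```

```bash
cat >> h.py <<'E'
def go(p,yaw=None):
    "units for the pendant to bring the TCP to p (m) with tool x at yaw (deg)"
    s=get_state();R=np.array(s['orientation']);d=R.T@(np.array(p)-s['tool_pos'])/0.03
    y=np.degrees(np.arctan2(R[1,0],R[0,0])); r=0 if yaw is None else -(((yaw-y)+180)%360-180)/5
    return np.round(d,2).tolist(),round(r,2)
E
python3 -m pendant '[[[12.3,-8.5,-1.7],2.3],[[12.3,-8.5,-1.7],2.3],[[12.3,-8.5,-1.7],2.3],[[12.3,-8.5,-1.7],2.3],[[12.3,-8.5,-1.7],2.3],[[12.3,-8.5,-1.7],2.3],[[12.3,-8.5,-1.7],2.3],[[12.3,-8.5,-1.7],2.3],[[12.3,-8.5,-1.7],2.3],[[15.9,-18.6,-1],2.3],[[15.9,-18.6,-1],2.3],[[15.9,-18.6,-1],2.3],[[15.9,-18.6,-1],2.3],[[15.9,-18.6,-1],2.3],[[15.9,-18.6,-1],2.3],[[15.9,-18.6,-1],2.3],[[15.9,-18.6,-1],2.3],[[15.9,-18.6,-1],2.3],[[15.9,-18.6,-1],2.3],[[15.9,-18.6,-1],2.3]]'
python3 - <<'E'
from h import *
print(go((0.47,0.12,0.26),13.8))
import pickle
c=calibration('wrist');im=snapshot('wrist');cv2.imwrite('pics/w1.png',im);pickle.dump(c,open('w1.pkl','wb'))
print(get_state()['joints'])
E
```

```text
time_s: 2.1
tool_pos: [0.4711, 0.1181, 0.2611]
orientation: [[0.972, 0.234, -0.0], [0.234, -0.972, -0.0], [-0.0, 0.0, -1.0]]
ft_force: [-1.0, 0.2, -0.4]
gripper_width: 0.0855
finger_force: 0.0
([-0.02, -0.07, 0.04], np.float64(-0.05))
[ 0.38969868 -0.02404894 -0.67236738  1.77827347 -0.01512428  1.38243995
 -1.61402823]
```

View pics/w1.png

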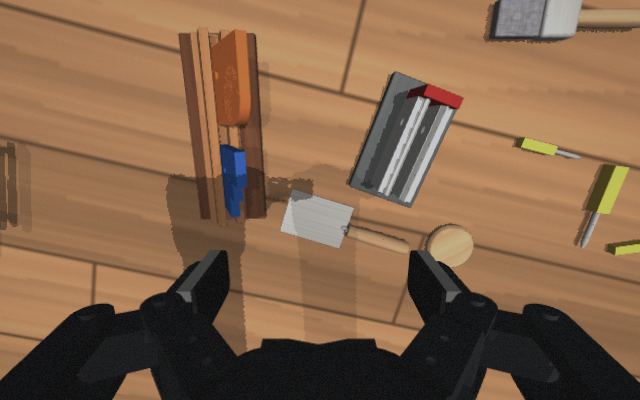

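The wrist view shows the rack with the orange template at (232,80), its back end at the top and the rounded end at about (240,120). The holder is at (405,140) with the red stop at (437,96), and the large pin is at (607,190). I'll zoom on the template and measure.

```bash
python3 - <<'E'
from h import *
import pickle
im=cv2.imread('pics/w1.png')
a=cv2.resize(im[20:230,170:275],None,fx=2.8,fy=2.8,interpolation=cv2.INTER_CUBIC)
t=cv2.imread('pics/top0.png')
b=cv2.resize(t[180:300,165:240],None,fx=4.9,fy=4.9,interpolation=cv2.INTER_CUBIC)
print(a.shape,b.shape)
cv2.imwrite('pics/c3.png',np.hstack([a[:588],b[:588]]))
C=cam('wrist',pickle.load(open('w1.pkl','rb')))
hsv=cv2.cvtColor(im,cv2.COLOR_BGR2HSV)
m=cv2.inRange(hsv,np.array((0,0,30)),np.array((179,90,255)));m|=cv2.inRange(hsv,np.array((170,100,50)),np.array((179,255,255)))|cv2.inRange(hsv,np.array((0,170,50)),np.array((6,255,255)))
k=np.zeros_like(m);k[60:212,342:470]=m[60:212,342:470]
c=max(cv2.findContours(k,cv2.RETR_EXTERNAL,cv2.CHAIN_APPROX_NONE)[0],key=cv2.contourArea).reshape(-1,2)
r=cv2.minAreaRect((plane(C,c,0.016)[:,:2]*1000).astype(np.float32));print('holder',r)
print(cv2.approxPolyDP(c.reshape(-1,1,2),4,True).reshape(-1,2).tolist())
# predicted hardware from top-estimate
y=np.radians(-6.5);X=np.array([np.cos(y),np.sin(y)]);Y=np.array([-X[1],X[0]]);o=np.array([.5311,.0217])
for n,q in dict(bNW=(-75,45,16),bSW=(-75,-45,16),bNE=(75,45,16),bSE=(75,-45,16)).items():
    print(n,proj(C,np.r_[o+X*q[0]/1e3+Y*q[1]/1e3,q[2]/1e3]).round(1))
for lo,hi,n in (((24,150,120),(34,255,255),'pin'),):
    for bb in blobs(im,lo,hi)[1]:
        r=cv2.minAreaRect((plane(C,bb,0.015)[:,:2]*1000).astype(np.float32));print(n,bb.mean(0),r)
E
```

```text
(588, 294, 3) (588, 368, 3)
holder ((532.508544921875, 22.279953002929688), (92.55845642089844, 149.0694580078125), 83.65027618408203)
[[395, 71], [349, 184], [410, 207], [456, 110], [451, 108], [462, 98]]
bNW [[347.7 186.9]]
bSW [[410.  209.3]]
bNE [[394.3  71. ]]
bSE [[462.3  98.3]]
```

View pics/c3.png

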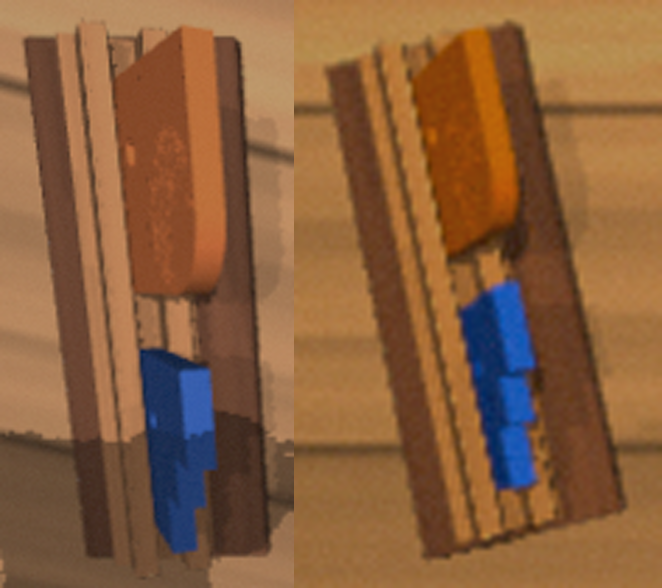

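Both views agree on the holder: about (531.8, 22.0) mm at yaw −6.4°. In the crop, the template's top edge is the lighter band from (235,30)–(246,30) down to about (250,115), with the hole near (216,75). The baseline is short, so I'll take a second wrist view from the +y side.

```bash
python3 -m pendant '[[[0,-5,1],0],[[0,-5,1],0],[[0,-5,1],0],[[0,-5,1],0],[[0,-5,1],0],[[0,-5,1],0],[[0,-5,1],0]]' | head -2
python3 - <<'E'
from h import *
import pickle
c=calibration('wrist');im=snapshot('wrist');cv2.imwrite('pics/w2.png',im);pickle.dump(c,open('w2.pkl','wb'))
C=cam('wrist',c);p=proj(C,(0.56,0.2,0.08))[0];print(p)
x,y=int(max(0,p[0]-100)),int(max(0,p[1]-60)); print(x,y)
a=cv2.resize(im[y:y+180,x:x+200],None,fx=3,fy=3,interpolation=cv2.INTER_CUBIC);cv2.imwrite('pics/c4.png',a)
E
```

```text
time_s: 2.85
tool_pos: [0.4364, 0.2636, 0.2314]
[417.72533877  75.22500283]
317 15
```

View pics/c4.png

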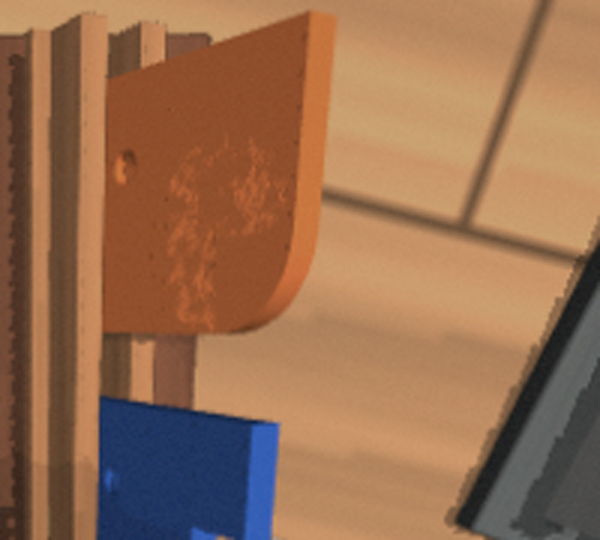

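This view clearly shows the template's upper face. The back-top corner is at (420,18.3), the outer top corner at (429.3,20.3) and the hole at (359,70.7).

```bash
python3 - <<'E'
from h import *
import pickle
C1=cam('w',pickle.load(open('w1.pkl','rb')));C2=cam('w',pickle.load(open('w2.pkl','rb')))
Ct=cam('top')
P={}
for n,a,b in (('A face-top-back',(235.4,29.6),(420,18.3)),('B outer-top-back',(246.1,29.6),(429.3,20.3)),('hole',(216.4,75.4),(359,70.7)),('blueA',(170+180/2.8,20+367/2.8),(317+252/3,15+422/3))):
    p=tri([C1,C2],[a,b]);P[n[0]]=p;print(n,(p*1000).round(1),'reproj',(proj(C1,p)-a).round(1),(proj(C2,p)-b).round(1))
A,B,H,Bl=P['A'],P['B'],P['h'],P['b']
print('thick',np.linalg.norm(A-B)*1e3,'A-hole',np.linalg.norm(A-H)*1e3,'expected',np.hypot(28,72))
d=A-B;print('tilt',np.degrees(np.arctan2(d[2],np.hypot(d[0],d[1]))),'A-blueA',A-Bl)
# rack yaw from lines along the fence edge, top-cam base long edge right side
yaw=np.radians(13.8);
for yd in (12,13,13.8,15):
  y=np.radians(yd);X=np.array([np.cos(y),np.sin(y),0]);Y=np.array([-X[1],X[0],0]);
  for l in (25,):
    l=np.radians(l);Z=np.cos(l)*np.array([0,0,1])-np.sin(l)*Y;N=np.cross(Z,X)
    Hp=A-X*.028-Z*.072; O=A-X*.04-Z*.1-N*.005; T=O+Z*.1
    print(yd,'hole pred-tri',((Hp-H)*1e3).round(1),'foot',(O*1e3).round(1),'top',(T*1e3).round(1), 'w2 reproj hole',proj(C2,Hp).round(1),'w1',proj(C1,Hp).round(1))
# rack long edges from top image: brown mask edges right side
im=cv2.imread('pics/top0.png');hsv=cv2.cvtColor(im,cv2.COLOR_BGR2HSV)
m=cv2.inRange(hsv,np.array((0,0,0)),np.array((20,255,135)));
L=[];Rr=[]
for r in range(200,285):
    q=np.flatnonzero(m[r,170:235])+170
    if len(q): L.append((q[0],r));Rr.append((q[-1],r))
for n,S in (('L',L),('R',Rr)):
    W=plane(Ct,S,0.012 if n=='R' else .012)[:,:2].astype(np.float32); f=cv2.fitLine(W,cv2.DIST_HUBER,0,.001,.001).ravel(); print(n,np.degrees(np.arctan(f[1]/f[0])),f[2:]*1e3)
E
```

```text
A face-top-back [592.2 220.  111.8] reproj [[-0.1 -0.4]] [[-0.1  0.5]]
B outer-top-back [594.5 211.8 108.1] reproj [[0.1 0.4]] [[ 0.1 -0.5]]
hole [555.1 250.   53.8] reproj [[-0.1 -0.6]] [[-0.   0.7]]
blueA [489.7 203.2 116.5] reproj [[0.  0.2]] [[ 0.  -0.2]]
thick 9.259443136420435 A-hole 75.10900410681212 expected 77.25283166331187
tilt 23.519572226110927 A-blueA [ 0.1024833   0.016711   -0.00472111]
12 hole pred-tri [ 3.4 -6.1 -7.3] foot [545.2 248.5  19. ] top [554.  207.2 109.7] w2 reproj hole [[364.8  70.4]] w1 [[224.5  73.9]]
13 hole pred-tri [ 3.  -6.7 -7.3] foot [544.7 247.7  19. ] top [554.2 206.5 109.7] w2 reproj hole [[365.3  71. ]] w1 [[225.   74.4]]
13.8 hole pred-tri [ 2.7 -7.2 -7.3] foot [544.3 247.1  19. ] top [554.4 206.  109.7] w2 reproj hole [[365.7  71.4]] w1 [[225.4  74.8]]
15 hole pred-tri [ 2.2 -7.9 -7.3] foot [543.8 246.   19. ] top [554.7 205.2 109.7] w2 reproj hole [[366.2  72.1]] w1 [[226.   75.4]]
L 13.783158 [470.97726 285.06067]
R 13.941991 [453.2632  187.28596]
```

The template's top is at about (554, 206, 110) mm and its foot at about z 19. The lean is about 25° and the rack yaw 13.8°. Thickness (9.3) and A–hole distance (75 vs 77) match the given sizes. I'll approach it now.

```bash
python3 - <<'E'
from h import *
print(go((.557,.2124,.150),13.8),go((.557,.2124,.088),13.8))
E
```

```text
([3.51, 2.6, 2.72], np.float64(-0.06)) ([3.51, 2.6, 4.78], np.float64(-0.06))
```

```bash
python3 -m pendant '[[[3.5,2.6,2.7],0],[[3.5,2.6,2.7],0],[[3.5,2.6,2.7],0],[[3.5,2.6,2.7],0],[[3.5,2.6,2.7],0],[[3.5,2.6,4.8],0],[[3.5,2.6,4.8],0],[[3.5,2.6,4.8],0]]' 0.6
python3 - <<'E'
from h import *
import pickle
c=calibration('wrist');im=snapshot('wrist');cv2.imwrite('pics/w3.png',im);pickle.dump(c,open('w3.pkl','wb'))
print(get_state()['tool_pos'])
E
```

```text
time_s: 3.7
tool_pos: [0.5535, 0.2143, 0.0862]
orientation: [[0.971, 0.238, -0.004], [0.238, -0.971, -0.002], [-0.004, 0.001, -1.0]]
ft_force: [0.1, -0.8, 0.9]
gripper_width: 0.0512
finger_force: 0.0
[0.55496911 0.21507881 0.08805216]
```

View pics/w3.png

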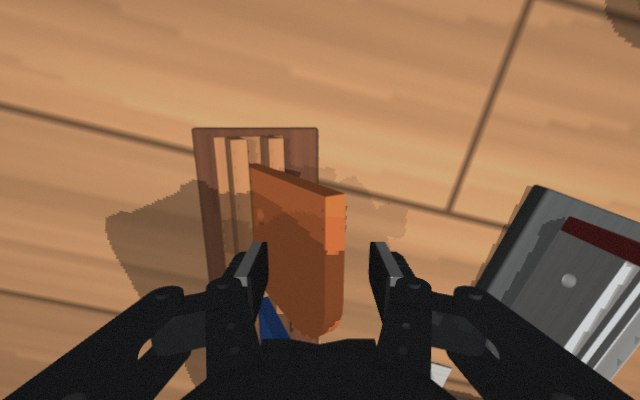

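The template stands between the fingertips, which are at (262,245) and (378,245), with its top edge at x 325–345. I'll close gently.

```bash
python3 -m pendant '[[[0,0,0],0],[[0,0,0],0],[[0,0,0],0],[[0,0,0],0],[[0,0,0],0],[[0,0,0],0]]' 0 25
```

```text
time_s: 4.35
tool_pos: [0.5568, 0.2161, 0.0899]
orientation: [[0.971, 0.237, 0.003], [0.237, -0.971, 0.002], [0.004, -0.001, -1.0]]
ft_force: [-1.0, 0.3, 7.1]
gripper_width: 0.0218
finger_force: 21.6
```

```bash
python3 -m pendant '[[[0,0.06,-0.13],0],[[0,0.12,-0.26],0],[[0,0.18,-0.39],0],[[0,0.24,-0.51],0],[[0,0.3,-0.64],0],[[0,0.3,-0.64],0]]'
python3 -m pendant '[[[0,0.1,-0.2],0],[[0,0.2,-0.4],0],[[0,0.3,-0.6],0],[[0,0.4,-0.8],0],[[0,0.4,-0.8],0]]'
```

```text
time_s: 4.95
tool_pos: [0.5575, 0.2092, 0.1081]
orientation: [[0.971, 0.239, 0.001], [0.239, -0.971, 0.005], [0.002, -0.004, -1.0]]
ft_force: [-2.0, 4.6, 2.1]
gripper_width: 0.0201
finger_force: 24.0
time_s: 5.45
tool_pos: [0.5618, 0.1931, 0.1316]
orientation: [[0.972, 0.235, 0.002], [0.235, -0.972, -0.001], [0.002, 0.001, -1.0]]
ft_force: [0.3, 0.2, -1.5]
gripper_width: 0.0091
finger_force: 28.6
```

The width is down to about 9–10 mm, so the template has come free and aligned flat with the pads. I'll firm the grip, lift, and measure it in hand.

```bash
python3 -m pendant '[[[0,0,0],0],[[0,0.5,-0.8],0],[[0,1,-1.6],0],[[0,1,-2.2],0],[[0,1,-2.2],0],[[0,1,-2.2],0],[[0,1,-2.2],0],[[0,1,-2.2],0]]' - 60
python3 - <<'E'
from h import *
import pickle
s=get_state();pickle.dump((s,calibration('wrist')),open('w4.pkl','wb'));im=snapshot('wrist');cv2.imwrite('pics/w4.png',im)
t=snapshot('scene');cv2.imwrite('pics/scene4.png',t)
C=cam('scene');print(s['tool_pos'],-C[2].T@C[3]);p=proj(C,np.array(s['tool_pos'])-[0,0,.03])[0].astype(int);print(p)
a=cv2.resize(im[60:400,200:440],None,fx=1.7,fy=1.7,interpolation=cv2.INTER_CUBIC)
y0,x0=p[1]-55,p[0]-45;print(x0,y0)
b=cv2.resize(t[y0:y0+110,x0:x0+70],None,fx=5.25,fy=5.25,interpolation=cv2.INTER_CUBIC)
cv2.imwrite('pics/c5.png',np.hstack([a[:577],b[:577]]));print(a.shape,b.shape)
E
```

```text
time_s: 6.25
tool_pos: [0.5669, 0.1652, 0.195]
orientation: [[0.971, 0.238, -0.002], [0.238, -0.971, -0.0], [-0.002, -0.0, -1.0]]
ft_force: [0.3, -0.8, -1.5]
gripper_width: 0.0082
finger_force: 63.8
[0.56688712 0.16522929 0.19503794] [ 1.32185748 -0.22062026  1.04926483]
[383 169]
338 114
(578, 408, 3) (578, 368, 3)
```

View pics/c5.png

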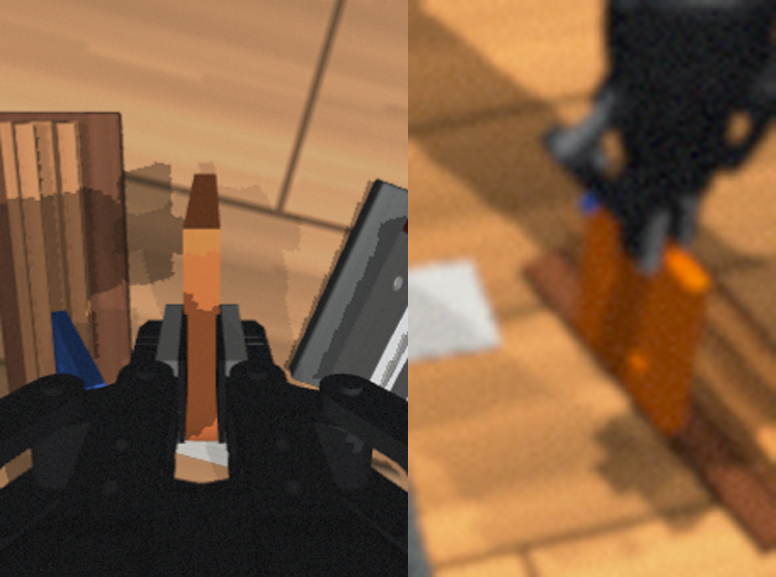

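The template hangs upright in the pads. In the wrist image the top back edge is at row 194.7 (x 307.6–330) and the foot back edge at row 162.4 (x 312.9–327). The scene image puts them at (393.6,168.5) and (390.8,196.5).

```bash
python3 - <<'E'
from h import *
import pickle
from scipy.optimize import least_squares
s,c=pickle.load(open('w4.pkl','rb'));W=cam('w',c);S=cam('scene');R=np.array(s['orientation']);p=np.array(s['tool_pos'])
T=tri([W,S],[(318.8,194.7),(393.6,168.5)]);F=tri([W,S],[(320,162.4),(390.8,196.5)])
print('top,foot in tool mm',(R.T@(T-p)*1e3).round(1),(R.T@(F-p)*1e3).round(1),np.linalg.norm(T-F))
# wrist-only: back edge of length 100 with tilt 0: rows + widths -> x, z
f=lambda v,th:proj(W,[p+R@np.array([v[0],v[2],v[1]]),p+R@(np.array([v[0]+.1*np.sin(th),v[2],v[1]+.1*np.cos(th)]))])
for td in (-2,0,2):
    th=np.radians(td);r=least_squares(lambda v:(f(v,th)-[[318.8,194.7],[320,162.4]]).ravel(),[.036,-.025,0]);print(td,(r.x*1e3).round(1),r.fun.round(2))
# scene reprojection for tilt 0
for td in (-2,0,2):
    th=np.radians(td);r=least_squares(lambda v:(f(v,th)-[[318.8,194.7],[320,162.4]]).ravel(),[.036,-.025,0]);v=r.x
    print(td,proj(S,[p+R@np.array([v[0],v[2],v[1]]),p+R@np.array([v[0]+.1*np.sin(th),v[2],v[1]+.1*np.cos(th)])]).round(1).tolist())
E
```

```text
top,foot in tool mm [35.3  0.5 -8.4] [38.3 -0.2 89.7] 0.09813053893911719
-2 [ 43.8 -43.5   1. ] [ 0.66 -0.02 -1.29  0.03]
0 [ 35.8 -12.    1.1] [ 0.68 -0.01 -1.17  0.02]
2 [27.8 19.4  1.3] [ 0.69 -0.01 -1.08  0.02]
-2 [[397.3, 160.2], [391.1, 188.0]]
0 [[393.5, 167.5], [388.5, 195.1]]
2 [[389.9, 174.5], [386.0, 201.9]]
```

```bash
python3 - <<'E'
from h import *
print(go((.5447,.0205,.195),-6.4))
E
```

```text
([-1.88, 4.51, 0.02], np.float64(4.03))
```

```bash
python3 -m pendant '[[[-1.88,4.5,0],4],[[-1.88,4.5,0],4],[[-1.88,4.5,0],4],[[-1.88,4.5,0],4],[[-1.88,4.5,0],4],[[-1.88,4.5,0],4],[[-1.88,4.5,0],4],[[-1.88,4.5,0],4]]'
python3 - <<'E'
from h import *
import pickle
s=get_state();c=calibration('wrist');im=snapshot('wrist');cv2.imwrite('pics/w5.png',im)
C=cam('w',c);R=np.array(s['orientation']);p=np.array(s['tool_pos']);print(p,go((.5447,.0205,.195),-6.4))
hsv=cv2.cvtColor(im,cv2.COLOR_BGR2HSV)
m=cv2.inRange(hsv,np.array((0,180,40)),np.array((5,255,255)))|cv2.inRange(hsv,np.array((174,150,40)),np.array((179,255,255)))
c=max(cv2.findContours(m,cv2.RETR_EXTERNAL,cv2.CHAIN_APPROX_NONE)[0],key=cv2.contourArea).reshape(-1,2);print('red bbox',cv2.boundingRect(c),cv2.contourArea(c))
for z in (.08,):
  P=(plane(C,c,z)-p)@R*1e3; print(z,cv2.minAreaRect(P[:,:2].astype(np.float32)),P.min(0).round(1),P.max(0).round(1))
# bright cheek tops: profile along a row at holder x~+50 (between stop and template)
Y=np.radians(-6.4);X=np.array([np.cos(Y),np.sin(Y),0]);V=np.array([-X[1],X[0],0]);O=np.array([.5318,.022,0])
for hx in (-.045,-.035,.051):
  for z in(.073,):
    pts=[O+X*hx+V*v+[0,0,z] for v in np.arange(-.024,.0241,.002)];q=proj(C,pts).round().astype(int)
    print(hx,q[0],q[-1],[int(cv2.cvtColor(im,cv2.COLOR_BGR2GRAY)[b,a]) if 0<=b<400 and 0<=a<640 else -1 for a,b in q])
E
```

```text
time_s: 7.15
tool_pos: [0.545, 0.0222, 0.1964]
orientation: [[0.994, -0.107, -0.0], [-0.107, -0.994, 0.0], [-0.0, -0.0, -1.0]]
ft_force: [1.2, 0.4, -0.8]
gripper_width: 0.0079
finger_force: 63.8
[0.54497927 0.02215132 0.19642617] ([-0.0, 0.05, 0.05], np.float64(0.05))
red bbox (298, 138, 46, 17) 584.0
0.08 ((45.78343963623047, 2.558206558227539), (38.329689025878906, 13.370349884033203), 89.97831726074219) [ 39.1 -16.6 116.4] [ 52.5  21.7 116.4]
-0.045 [344 255] [294 255] [22, 68, 77, 76, 76, 78, 54, 23, 29, 88, 88, 87, 85, 87, 87, 87, 85, 28, 26, 68, 68, 65, 65, 65, 49]
-0.035 [344 245] [294 245] [83, 82, 76, 76, 77, 79, 78, 29, 67, 133, 133, 132, 132, 133, 130, 124, 123, 39, 57, 68, 66, 67, 65, 67, 71]
0.051 [347 155] [292 154] [108, 106, 97, 97, 95, 88, 87, 88, 90, 88, 88, 88, 89, 87, 86, 87, 87, 86, 86, 86, 84, 85, 65, 69, 64]
```

View pics/w5.png

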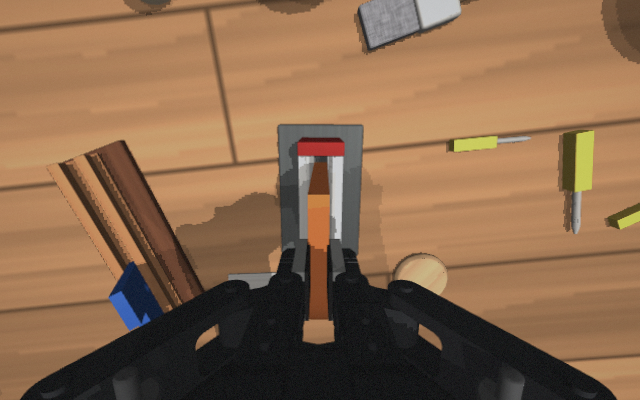

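The wrist view shows the template, centred near x=319, poised over the slot, with the red stop at (321,147) about 2 mm to tool +y. The large pin is at (577,175). I'll apply +1.5 mm in tool y and −3 mm in x, then descend in stages.

```bash
python3 -m pendant '[[[-0.1,0.05,0.05],0],[[-0.1,0.05,0.4],0],[[-0.1,0.05,0.8],0],[[-0.1,0.05,1.1],0],[[-0.1,0.05,1.4],0],[[-0.1,0.05,1.7],0],[[-0.1,0.05,1.7],0]]'
python3 -m pendant '[[[0,0,0.3],0],[[0,0,0.6],0],[[0,0,0.9],0],[[0,0,1.1],0],[[0,0,1.1],0],[[0,0,1.1],0]]'
```

```text
time_s: 7.9
tool_pos: [0.541, 0.02, 0.1438]
orientation: [[0.994, -0.109, -0.002], [-0.109, -0.994, 0.001], [-0.002, -0.001, -1.0]]
ft_force: [0.2, 1.3, -2.0]
gripper_width: 0.0081
finger_force: 63.7
time_s: 8.5
tool_pos: [0.5413, 0.0196, 0.112]
orientation: [[0.994, -0.11, -0.001], [-0.11, -0.994, 0.0], [-0.001, -0.0, -1.0]]
ft_force: [0.3, 2.6, -1.8]
gripper_width: 0.0081
finger_force: 63.7
```

```bash
python3 -m pendant '[[[0,0,0.04],0],[[0,0,0.08],0],[[0,0,0.12],0],[[0,0,0.16],0],[[0,0,0.16],0]]'|grep -E 'pos|ft'
python3 -m pendant '[[[0,0,0.04],0],[[0,0,0.08],0],[[0,0,0.12],0],[[0,0,0.12],0]]'|grep -E 'pos|ft'
```

```text
tool_pos: [0.5421, 0.0195, 0.1077]
ft_force: [1.0, 2.4, 0.1]
tool_pos: [0.5426, 0.0194, 0.105]
ft_force: [-0.1, 2.4, 5.4]
```

```bash
python3 -m pendant '[[[0,0,0],0],[[0.05,0,0],0],[[0.1,0,0],0],[[0.15,0,0],0],[[0.15,0,0],0],[[0.15,0,0],0]]'|grep -E 'pos|ft'
python3 -m pendant '[[[0.03,0,0],0],[[0.06,0,0],0],[[0.09,0,0],0],[[0.09,0,0],0],[[0.09,0,0],0]]'|grep -E 'pos|ft'
```

```text
tool_pos: [0.5444, 0.0194, 0.1055]
ft_force: [-7.8, 2.7, 14.7]
tool_pos: [0.5459, 0.0194, 0.1058]
ft_force: [-11.9, 2.6, 20.2]
```

```bash
python3 -m pendant '[[[0,0,-0.1],0],[[0,0,-0.15],0],[[0,0,-0.15],0]]'|grep -E 'pos|ft'
python3 -m pendant '[[[0.04,0,0],0],[[0.08,0,0],0],[[0.08,0,0],0],[[0.08,0,0],0]]'|grep -E 'pos|ft'
python3 - <<'E'
from h import *
import pickle
s=get_state();c=calibration('wrist');im=snapshot('wrist');cv2.imwrite('pics/w6.png',im);pickle.dump((s,c),open('w6.pkl','wb'))
g=cv2.cvtColor(im,cv2.COLOR_BGR2HSV)
for col in (314,319,324):
    print(col,[(r,g[r,col].tolist()) for r in range(120,215,3)])
E
```

```text
tool_pos: [0.5467, 0.019, 0.1073]
ft_force: [-5.0, 3.8, -2.0]
tool_pos: [0.5469, 0.0189, 0.1073]
ft_force: [-11.9, 3.3, 5.4]
314 [(120, [15, 117, 191]), (123, [14, 120, 191]), (126, [14, 124, 191]), (129, [70, 11, 68]), (132, [83, 10, 100]), (135, [78, 13, 101]), (138, [90, 10, 101]), (141, [84, 13, 102]), (144, [96, 13, 101]), (147, [4, 190, 63]), (150, [2, 199, 64]), (153, [1, 177, 65]), (156, [4, 180, 65]), (159, [1, 183, 162]), (162, [1, 183, 166]), (165, [1, 183, 162]), (168, [1, 179, 161]), (171, [1, 181, 161]), (174, [1, 177, 164]), (177, [1, 178, 150]), (180, [10, 174, 91]), (183, [10, 178, 90]), (186, [10, 172, 92]), (189, [11, 179, 91]), (192, [9, 165, 93]), (195, [15, 164, 191]), (198, [15, 168, 190]), (201, [15, 169, 189]), (204, [12, 170, 192]), (207, [12, 171, 192]), (210, [12, 176, 190]), (213, [12, 172, 191])]
319 [(120, [15, 116, 193]), (123, [14, 119, 193]), (126, [13, 124, 189]), (129, [75, 8, 66]), (132, [70, 8, 101]), (135, [66, 12, 104]), (138, [75, 5, 101]), (141, [60, 5, 100]), (144, [90, 5, 98]), (147, [2, 160, 67]), (150, [1, 160, 67]), (153, [1, 187, 64]), 
[... 451 characters left out ...]
(120, [15, 119, 193]), (123, [14, 121, 191]), (126, [13, 122, 190]), (129, [90, 4, 64]), (132, [90, 5, 98]), (135, [60, 3, 99]), (138, [75, 5, 99]), (141, [70, 7, 104]), (144, [75, 5, 99]), (147, [3, 174, 66]), (150, [1, 180, 65]), (153, [1, 174, 66]), (156, [179, 160, 67]), (159, [1, 179, 164]), (162, [1, 186, 167]), (165, [1, 182, 167]), (168, [1, 184, 165]), (171, [1, 180, 164]), (174, [1, 186, 162]), (177, [1, 182, 150]), (180, [11, 173, 93]), (183, [11, 169, 92]), (186, [10, 165, 94]), (189, [11, 174, 91]), (192, [11, 169, 92]), (195, [15, 164, 191]), (198, [15, 165, 192]), (201, [15, 164, 191]), (204, [12, 171, 191]), (207, [12, 171, 191]), (210, [11, 172, 190]), (213, [12, 174, 190])]
```

```bash
python3 - <<'E'
from h import *
import pickle
s,c=pickle.load(open('w6.pkl','rb'));C=cam('w',c);R=np.array(s['orientation']);p=np.array(s['tool_pos'])
print(p)
for row in (157.5,178.5):
  for z in (.08,.096): print(row,z,((plane(C,[(319,row)],z)-p)@R*1e3).round(1))
for z in (.115,.117,.119): print('top back edge',z,((plane(C,[(319,194.5)],z)-p)@R*1e3).round(1))
print('base far edge row 128 z16',((plane(C,[(319,128)],.0)-p)@R*1e3).round(1),((plane(C,[(319,130)],.016)-p)@R*1e3).round(1))
print('stop far bottom/dark band 146 z16',((plane(C,[(319,146)],.016)-p)@R*1e3).round(1))
x=[14.9]; O=np.array([.5318,.022]);Y=np.radians(-6.4);print('tcp in holder',((p[:2]-O)@np.array([[np.cos(Y),-np.sin(Y)],[np.sin(Y),np.cos(Y)]])*1e3).round(1))
E
```

```text
[0.54689078 0.01893054 0.10733803]
157.5 0.08 [[47.5  1.  26.9]]
157.5 0.096 [[49.6  1.  10.8]]
178.5 0.08 [[35.6  1.  27. ]]
178.5 0.096 [[38.7  1.  10.9]]
top back edge 0.115 [[35.   0.9 -8. ]]
top back edge 0.117 [[ 35.5   0.9 -10. ]]
top back edge 0.119 [[ 36.1   0.9 -12. ]]
base far edge row 128 z16 [[ 60.9   1.3 106.7]] [[60.   1.2 90.7]]
stop far bottom/dark band 146 z16 [[48.1  1.2 90.9]]
tcp in holder [15.3 -1.4]
```

The stop face and the template's back edge now coincide, at tool x about 35.5, and the contact force is 12 N. So the template is at the stop, and the base is simply off-centre by about 4.5 mm. I'll seat it down and then release.

```bash
python3 -m pendant '[[[-0.03,0,0.05],0],[[-0.03,0,0.1],0],[[-0.03,0,0.15],0],[[-0.03,0,0.2],0],[[-0.03,0,0.25],0],[[-0.03,0,0.25],0]]'|grep -E 'pos|ft'
python3 -m pendant '[[[0.05,0,0],0],[[0.1,0,0],0],[[0.1,0,0],0]]'|grep -E 'pos|ft'
```

```text
tool_pos: [0.5469, 0.0192, 0.1051]
ft_force: [-22.8, 1.1, 35.4]
tool_pos: [0.547, 0.0192, 0.1051]
ft_force: [-32.2, 3.5, 44.1]
```

```bash
python3 -m pendant '[[[-0.06,0,-0.1],0],[[-0.08,0,-0.2],0],[[-0.08,0,-0.2],0]]'|grep -E 'pos|ft'
python3 -m pendant '[[[0,0,0],0],[[0,0,0],0],[[0,0,0],0],[[0,0,0],0],[[0,0,-0.5],0],[[0,0,-1.5],0],[[0,0,-3],0],[[0,0,-3],0],[[0,0,-3],0]]' 0.5
python3 - <<'E'
from h import *
import pickle
s=get_state();c=calibration('wrist');im=snapshot('wrist');cv2.imwrite('pics/w7.png',im);pickle.dump((s,c),open('w7.pkl','wb'))
C=cam('w',c);R=np.array(s['orientation']);p=np.array(s['tool_pos']);print(p)
g=cv2.cvtColor(im,cv2.COLOR_BGR2HSV)
q=proj(C,[p+R@np.array([.03,0,.08])])[0];print(q)
col=int(round(q[0]));prev=None
for r in range(100,330):
    h=g[r,col].astype(int)
    if prev is not None and (abs(h-prev)[2]>20 or abs(h-prev)[0]>5): print(r,h.tolist())
    prev=h
E
```

```text
tool_pos: [0.5471, 0.0189, 0.1059]
ft_force: [-10.3, 4.2, 3.3]
time_s: 13.35
tool_pos: [0.5523, 0.0184, 0.1995]
orientation: [[0.994, -0.11, 0.004], [-0.11, -0.994, -0.001], [0.004, 0.0, -1.0]]
ft_force: [-0.9, -0.4, 0.5]
gripper_width: 0.0429
finger_force: 0.0
[0.55231418 0.01841342 0.19950499]
[317.37903122 171.954135  ]
132 [14, 114, 143]
133 [15, 7, 70]
134 [70, 8, 94]
137 [80, 7, 105]
138 [90, 10, 105]
139 [80, 7, 104]
143 [90, 5, 106]
144 [75, 5, 102]
145 [4, 23, 89]
146 [0, 150, 68]
151 [0, 176, 97]
152 [1, 180, 156]
165 [5, 174, 98]
166 [11, 183, 88]
174 [15, 164, 169]
175 [15, 163, 193]
217 [11, 175, 141]
254 [10, 177, 157]
257 [11, 117, 105]
258 [80, 9, 82]
259 [60, 7, 78]
260 [9, 21, 84]
261 [14, 100, 120]
262 [14, 124, 161]
283 [14, 121, 133]
292 [13, 117, 124]
293 [13, 113, 88]
299 [15, 100, 145]
310 [15, 108, 146]
311 [14, 121, 175]
```

```bash
python3 - <<'E'
from h import *
import pickle
s,c=pickle.load(open('w7.pkl','rb'));C=cam('w',c);im=cv2.imread('pics/w7.png')
O=np.array([.5318,.022]);Y=np.radians(-6.4);Rh=np.array([[np.cos(Y),-np.sin(Y)],[np.sin(Y),np.cos(Y)]])
H=lambda px,z:((plane(C,px,z)[:,:2]-O)@Rh*1e3).round(1)
print('back top',H([(317,174.5)],.116),'stop inner',H([(317,165.3)],.08),'base far',H([(317,133.5)],.016))
g=cv2.cvtColor(im,cv2.COLOR_BGR2HSV)
for r in (178,190,205,230,245):
    row=cv2.inRange(g,np.array((7,150,110)),np.array((17,255,255)))[r,295:345];q=np.flatnonzero(row)+295
    print(r,q[0],q[-1],H([(q[0]-.5,r),(q[-1]+.5,r)],.116).tolist())
# base long edges at a few rows, z .016
gr=(g[:,:,1]<60)
for r in (140,150): 
    q=np.flatnonzero(gr[r,260:380])+260; print('base',r,q[0],q[-1],H([(q[0]-.5,r),(q[-1]+.5,r)],.016).tolist())
m,B=blobs(im,(24,150,120),(34,255,255))
for b in B: print(b.mean(0),cv2.minAreaRect((plane(C,b,.018)[:,:2]*1000).astype(np.float32)))
E
```

```text
back top [[48.6 -1. ]] stop inner [[50.2 -0.9]] base far [[74.4 -0.7]]
178 313 323 [[45.9, 2.5], [45.9, -5.9]]
190 312 324 [[36.5, 3.3], [36.5, -6.8]]
205 312 323 [[24.5, 3.3], [24.5, -6.1]]
230 313 323 [[3.7, 2.6], [3.7, -6.2]]
245 313 323 [[-9.3, 2.6], [-9.2, -6.3]]
base 140 276 358 [[67.5, 43.4], [67.7, -44.8]]
base 150 276 358 [[57.0, 43.8], [57.2, -45.2]]
```

```bash
python3 - <<'E'
from h import *
print(go((.472,.0277,.195),-6.4),go((.472,.0277,.084),-6.4))
E
```

```text
([-2.66, -0.02, 0.09], np.float64(0.02)) ([-2.67, -0.02, 3.79], np.float64(0.02))
```

```bash
python3 -m pendant '[[[-2.7,0,0],0],[[-2.7,0,0],0],[[-2.7,0,0.5],0],[[-2.7,0,2],0],[[-2.7,0,3.8],0],[[-2.7,0,3.8],0],[[-2.7,0,3.8],0],[[-2.5,0,3.8],0],[[-2.4,0,3.8],0],[[-2.3,0,3.8],0],[[-2.2,0,3.8],0],[[-2.2,0,3.8],0]]' 0|grep -E 'pos|ft|width'
python3 -m pendant '[[[0.04,0,0],0],[[0.08,0,0],0],[[0.12,0,0],0],[[0.16,0,0],0],[[0.2,0,0],0],[[0.2,0,0],0]]'|grep -E 'pos|ft'
```

```text
tool_pos: [0.4863, 0.0256, 0.0837]
ft_force: [-0.6, 0.2, -0.0]
gripper_width: -0.0003
tool_pos: [0.4912, 0.025, 0.083]
ft_force: [-1.4, -0.7, -0.2]
```

```bash
python3 -m pendant '[[[0.04,0,0],0],[[0.08,0,0],0],[[0.12,0,0],0],[[0.12,0,0],0],[[0.12,0,0],0]]'|grep -E 'pos|ft'
python3 -m pendant '[[[0.04,0,0],0],[[0.08,0,0],0],[[0.12,0,0],0],[[0.12,0,0],0],[[0.12,0,0],0]]'|grep -E 'pos|ft'
```

```text
tool_pos: [0.4913, 0.025, 0.0825]
ft_force: [-9.9, 0.7, 8.5]
tool_pos: [0.4914, 0.025, 0.082]
ft_force: [-19.4, 1.2, 13.9]
```

The template does not move under a 19 N push, so it is home against the stop. Next I'll retreat, rise and turn towards the pin.

```bash
python3 -m pendant '[[[-0.6,0,0],0],[[-0.6,0,-1.5],0],[[-0.6,0,-3],0],[[-0.6,0,-3.9],-2],[[1,4,-3.9],-4],[[2,6,-3.9],-6],[[4.6,9,-3.9],-8],[[4.6,9,-3.9],-9.5],[[4.6,9,-3.9],-11],[[4.6,9,-3.9],-12.5],[[4.6,9,-3.9],-14],[[4.6,9,-3.9],-15.5],[[4.6,9,-3.9],-17],[[4.6,9,-3.9],-19],[[4.6,9,-3.9],-19],[[4.6,9,-3.9],-19]]' 0.6|grep -E 'pos|ft'
python3 -m pendant '[[[0,0,0],-2],[[0,0,0],-4],[[0,0,0],-6],[[0,0,0],-8],[[0,0,0],-10],[[0,0,0],-12],[[0,0,0],-14],[[0,0,0],-16],[[0,0,0],-18],[[0,0,0],-19.4],[[0,0,0],-19.4],[[0,0,0],-19.4],[[0,0,0],-19.4],[[0,0,0],-19.4]]'|grep -E 'time|pos|ori'
python3 - <<'E'
from h import *
import pickle
s=get_state();c=calibration('wrist');im=snapshot('wrist');cv2.imwrite('pics/w8.png',im);pickle.dump((s,c),open('w8.pkl','wb'))
C=cam('w',c);print(np.round(s['joints'],2))
m,B=blobs(im,(24,150,100),(34,255,255))
for b in B: print(b.mean(0),cv2.boundingRect(b.reshape(-1,1,2)),cv2.minAreaRect((plane(C,b,.018)[:,:2]*1000).astype(np.float32)))
t=snapshot('scene');cv2.imwrite('pics/scene8.png',t)
E
```

```text
tool_pos: [0.6062, -0.2596, 0.1999]
ft_force: [-0.6, 0.5, -0.1]
time_s: 19.2
tool_pos: [0.6061, -0.2594, 0.2001]
orientation: [[-0.995, -0.097, 0.0], [-0.097, 0.995, -0.0], [0.0, -0.0, -1.0]]
[ 1.03  0.51 -0.93  1.44  0.41  1.39  1.76]
```

```bash
python3 - <<'E'
from h import *
import pickle
s,c=pickle.load(open('w8.pkl','rb'));im=cv2.imread('pics/w8.png');C=cam('w',c);g=cv2.cvtColor(im,cv2.COLOR_BGR2HSV)
q=proj(C,(.537,-.261,.018))[0];print(q,g[int(q[1]),int(q[0])])
m,B=blobs(im,(24,100,80),(34,200,255),100)
for b in B:
    print(b.mean(0),cv2.boundingRect(b.reshape(-1,1,2)))
    for z in(.0,.018): print(z,cv2.minAreaRect((plane(C,b,z)[:,:2]*1000).astype(np.float32)))
# shaft: low-saturation pixels ahead of the handle
for dx in (.036,.05,.07,.08):
    a=np.radians(185.8);X=np.array([np.cos(a),np.sin(a)]);V=np.array([-X[1],X[0]])
    pts=[np.r_[np.array([.537,-.261])+X*dx+V*v,.009] for v in np.arange(-.014,.0141,.001)];q=proj(C,pts).round().astype(int)
    print(dx,q[14],[int(g[j,i,1]) for i,j in q])
E
```

```text
[323.848834   117.02153896] [ 30 137 199]
[323.66666667 116.00628931] (316, 85, 18, 64)
0.0 ((537.3110961914062, -260.12042236328125), (66.11962127685547, 18.237834930419922), 5.449535369873047)
0.018 ((537.3296508789062, -260.4557189941406), (62.63756561279297, 17.277362823486328), 5.449462413787842)
[258.45045045  36.85585586] (235, 23, 47, 28)
0.0 ((465.7609558105469, -335.1459045410156), (13.404437065124512, 47.03432083129883), 23.505870819091797)
0.018 ((469.5476379394531, -331.5301208496094), (12.698503494262695, 44.55731201171875), 23.50590705871582)
0.036 [324  81] [121, 123, 125, 122, 120, 120, 120, 120, 121, 111, 36, 11, 12, 11, 12, 9, 10, 34, 105, 122, 121, 119, 123, 124, 120, 122, 123, 122, 121]
0.05 [324  66] [121, 121, 119, 123, 122, 123, 120, 121, 120, 111, 27, 11, 10, 12, 10, 11, 12, 29, 105, 123, 120, 124, 121, 121, 123, 121, 120, 122, 122]
0.07 [324  44] [126, 123, 123, 122, 122, 123, 121, 125, 120, 106, 24, 11, 4, 8, 10, 13, 15, 53, 115, 122, 122, 126, 122, 123, 123, 122, 126, 123, 121]
0.08 [324  33] [119, 122, 120, 120, 122, 118, 123, 121, 118, 123, 78, 16, 10, 11, 11, 7, 31, 111, 121, 122, 121, 121, 122, 118, 122, 124, 121, 119, 119]
```

```bash
python3 - <<'E'
from h import *
print(go((.541,-.2600,.06),185.5),go((.541,-.2600,.003),185.5))
E
```

```text
([2.16, 0.19, 4.67], np.float64(0.02)) ([2.16, 0.19, 6.57], np.float64(0.02))
```

```bash
python3 -m pendant '[[[2.16,0.19,2],0],[[2.16,0.19,3.5],0],[[2.16,0.19,4.7],0],[[2.16,0.19,4.7],0],[[2.16,0.19,4.7],0],[[2.16,0.19,5.4],0],[[2.16,0.19,6],0],[[2.16,0.19,6.3],0],[[2.16,0.19,6.5],0],[[2.16,0.19,6.55],0],[[2.16,0.19,6.55],0],[[2.16,0.19,6.55],0]]'|grep -E 'pos|ft|width'
python3 -m pendant '[[[0,0,0],0],[[0,0,0],0],[[0,0,0],0],[[0,0,0],0],[[0,0,0],0],[[0,0,0],0],[[0,0,0],0]]' 0 60
```

```text
tool_pos: [0.5416, -0.2602, 0.0043]
ft_force: [-1.5, 0.1, -1.0]
gripper_width: 0.0512
time_s: 21.2
tool_pos: [0.5415, -0.2603, 0.0042]
orientation: [[-0.995, -0.099, 0.001], [-0.099, 0.995, -0.001], [-0.001, -0.001, -1.0]]
ft_force: [-0.1, 0.3, 5.0]
gripper_width: 0.0165
finger_force: 61.4
```

The pin is gripped (width 16.5 reads 18, given the −1.8 offset seen on the template). I'll lift it, turn it to point at the holder's −y cheek, and check it in hand.

```bash
python3 -m pendant '[[[0,0,-0.5],0],[[0,0,-1.5],0],[[0,0,-3],0],[[0,0,-3.9],0],[[-0.46,5.1,-3.9],1.5],[[-0.46,5.1,-3.9],3],[[-0.46,5.1,-3.9],4.5],[[-0.46,5.1,-3.9],6],[[-0.46,5.1,-3.9],7.5],[[-0.46,5.1,-3.9],9],[[-0.46,5.1,-3.9],10.5],[[-0.46,5.1,-3.9],12],[[-0.46,5.1,-3.9],13.5],[[-0.46,5.1,-3.9],15],[[-0.46,5.1,-3.9],16.5],[[-0.46,5.1,-3.9],18],[[-0.46,5.1,-3.9],19.5],[[-0.46,5.1,-3.9],20.4],[[-0.46,5.1,-3.9],20.4],[[-0.46,5.1,-3.9],20.4]]'
python3 - <<'E'
from h import *
import pickle
s=get_state();c=calibration('wrist');im=snapshot('wrist');cv2.imwrite('pics/w9.png',im);pickle.dump((s,c),open('w9.pkl','wb'))
C=cam('w',c);R=np.array(s['orientation']);p=np.array(s['tool_pos']);g=cv2.cvtColor(im,cv2.COLOR_BGR2HSV)
T=lambda px,z:((plane(C,px,p[2]+z)-p)@R*1e3).round(1)
print(np.round(s['joints'],2))
m,B=blobs(im,(24,100,60),(34,220,255),60)
for b in B: print(b.mean(0),cv2.boundingRect(b.reshape(-1,1,2)),'handle front at z+14',T([(b[:,0].mean(),b[:,1].min())],.0138))
# shaft cross sections (tool frame) 
for x in (.045,.06,.075,.085,.095):
    pts=[p+R@np.array([x,v,-.0048]) for v in np.arange(-.012,.0121,.001)];q=proj(C,pts).round().astype(int);print(x,q[12],[g[j,i,1] .item() for i,j in q],[g[j,i,2] .item() for i,j in q])
E
```

```text
time_s: 23.2
tool_pos: [0.5395, -0.1063, 0.1208]
orientation: [[0.107, 0.994, -0.0], [0.994, -0.107, -0.0], [-0.0, 0.0, -1.0]]
ft_force: [-0.8, 0.2, -1.6]
gripper_width: 0.0163
finger_force: 60.7
[ 0.78  0.27 -0.72  1.82  0.19  1.13 -0.11]
[318.42465753 298.92465753] (300, 278, 37, 41) handle front at z+14 [[ -5.2   0.4 -13.8]]
[354.88043478 232.33695652] (347, 215, 16, 37) handle front at z+14 [[ 26.3  16.7 -13.8]]
0.045 [318 170] [125, 119, 120, 121, 118, 121, 118, 118, 107, 13, 11, 12, 11, 10, 6, 7, 22, 120, 121, 122, 120, 119, 121, 123, 124] [104, 105, 104, 103, 104, 103, 104, 104, 98, 96, 117, 133, 138, 129, 120, 108, 91, 132, 150, 155, 202, 203, 201, 203, 201]
0.06 [318 137] [120, 121, 118, 122, 122, 122, 123, 116, 103, 13, 11, 10, 11, 13, 9, 14, 35, 123, 122, 123, 120, 123, 118, 123, 120] [123, 124, 123, 123, 121, 121, 116, 103, 97, 99, 115, 129, 141, 134, 149, 166, 116, 135, 138, 141, 138, 137, 136, 135, 134]
0.075 [318 101] [101, 92, 86, 103, 92, 90, 97, 100, 101, 13, 13, 11, 5, 9, 12, 11, 15, 101, 101, 102, 84, 91, 103, 85, 69] [58, 61, 59, 62, 72, 71, 92, 94, 93, 122, 155, 178, 204, 205, 194, 158, 119, 106, 104, 103, 79, 76, 82, 81, 70]
0.085 [318  76] [9, 8, 8, 4, 12, 5, 8, 8, 8, 8, 10, 10, 11, 12, 10, 3, 8, 5, 5, 10, 3, 3, 5, 5, 7] [87, 67, 67, 63, 66, 99, 99, 101, 102, 101, 100, 151, 190, 193, 177, 89, 100, 101, 103, 104, 102, 101, 102, 104, 104]
0.095 [318  50] [5, 5, 4, 5, 4, 4, 4, 5, 4, 5, 4, 4, 4, 2, 4, 5, 4, 2, 4, 4, 5, 4, 4, 4, 5] [206, 207, 208, 209, 208, 207, 206, 207, 206, 208, 207, 206, 205, 206, 204, 207, 206, 205, 207, 207, 207, 206, 205, 206, 207]
```

The pin is straight in hand and centred within about 0.5 mm, with its tip about 90 mm ahead. I'll lower it to the hole axis and advance.

```bash
python3 -m pendant '[[[0,0.02,0.8],0],[[0,0.02,1.6],0],[[0,0.02,2.2],0],[[0,0.02,2.6],0],[[0,0.02,2.72],0],[[0,0.02,2.72],0],[[0,0.02,2.72],0]]'|grep -E 'pos|ft'
python3 - <<'E'
from h import *
O=np.array([.5318,.022]);Y=np.radians(-6.4);A=np.array([[np.cos(Y),-np.sin(Y)],[np.sin(Y),np.cos(Y)]])
w=lambda x,y:np.r_[O+A@np.array([x,y])/1e3,.0392]
print(go(w(22.5,-126),83.6),go(w(22.5,-57.1),83.6))
E
```

```text
tool_pos: [0.541, -0.1066, 0.0399]
ft_force: [0.1, -0.4, 0.9]
([0.03, -0.03, 0.02], np.float64(0.02)) ([2.32, -0.03, 0.02], np.float64(0.02))
```

```bash
python3 -m pendant '[[[0.2,-0.03,0.02],0],[[0.4,-0.03,0.02],0],[[0.5,-0.03,0.02],0],[[0.6,-0.03,0.02],0],[[0.7,-0.03,0.02],0],[[0.7,-0.03,0.02],0],[[0.7,-0.03,0.02],0]]'|grep -E 'pos|ft'
```

```text
tool_pos: [0.5416, -0.0857, 0.0384]
ft_force: [0.9, -0.5, 0.5]
```

```bash
python3 -m pendant '[[[0.1,0,0],0],[[0.2,0,0],0],[[0.3,0,0],0],[[0.4,0,0],0],[[0.4,0,0],0]]'|grep -E 'pos|ft'
python3 -m pendant '[[[0.1,0,0],0],[[0.2,0,0],0],[[0.3,0,0],0],[[0.4,0,0],0],[[0.4,0,0],0]]'|grep -E 'pos|ft'
```

```text
tool_pos: [0.543, -0.0729, 0.0384]
ft_force: [-0.6, -0.3, 0.3]
tool_pos: [0.5443, -0.061, 0.0384]
ft_force: [0.3, 0.3, -0.1]
```

```bash
python3 -m pendant '[[[0.1,0,0],0],[[0.2,0,0],0],[[0.3,0,0],0],[[0.4,0,0],0],[[0.4,0,0],0]]'|grep -E 'pos|ft'
python3 -m pendant '[[[0.1,0,0],0],[[0.2,0,0],0],[[0.3,0,0],0],[[0.36,0,0],0],[[0.36,0,0],0]]'|grep -E 'pos|ft'
python3 -m pendant '[[[0.04,0,0],0],[[0.08,0,0],0],[[0.12,0,0],0],[[0.12,0,0],0]]'|grep -E 'pos|ft'
```

```text
tool_pos: [0.5456, -0.0491, 0.0384]
ft_force: [-0.6, -1.2, -0.9]
tool_pos: [0.5468, -0.0386, 0.0384]
ft_force: [-0.6, -0.2, 0.3]
tool_pos: [0.5471, -0.0361, 0.0384]
ft_force: [-0.3, -2.2, 0.1]
```

```bash
python3 -m pendant '[[[0.04,0,0],0],[[0.08,0,0],0],[[0.12,0,0],0],[[0.16,0,0],0],[[0.16,0,0],0]]'|grep -E 'pos|ft'
```

```text
tool_pos: [0.5471, -0.0361, 0.0384]
ft_force: [-1.9, -11.3, 1.6]
```

```bash
python3 -m pendant '[[[-0.08,0,0],0],[[-0.08,0,0],0]]'|grep -E 'pos|ft'
python3 -m pendant '[[[0,0,0],0],[[0,0,0],0],[[0,0,0],0],[[0,0,0],0],[[0,0,0],0],[[0,0,0],0]]' 0.6|grep -E 'pos|ft|width'
python3 -m pendant '[[[0,0,-1],0],[[0,0,-2],0],[[0,0,-3],0],[[-1,0,-4.5],0],[[-3,0,-5.5],0],[[-3,0,-5.5],0],[[-3,0,-5.5],0],[[-3,0,-5.5],0]]'|grep -E 'time|pos|ft'
python3 - <<'E'
from h import *
import pickle
s=get_state();c=calibration('wrist');im=snapshot('wrist');cv2.imwrite('pics/w10.png',im)
t=snapshot('scene');cv2.imwrite('pics/scene10.png',t)
C=cam('w',c);A=np.radians(-6.4);X=np.array([np.cos(A),np.sin(A)]);V=np.array([-X[1],X[0]]);O=np.array([.5318,.022])
H=lambda px,z:((plane(C,px,z)[:,:2]-O)@np.c_[X,V]*1e3).round(1)
m,B=blobs(im,(24,100,60),(34,220,255),60)
for b in B: print(b.mean(0),cv2.boundingRect(b.reshape(-1,1,2)),[r if k==2 else np.round(r,1) for k,r in enumerate(cv2.minAreaRect(H(b,.053).astype(np.float32)))])
m,B=blobs(im,(7,150,70),(15,255,255),60)
for b in B: print('orange',b.mean(0),[np.round(r,1) for r in cv2.minAreaRect(H(b,.116).astype(np.float32))])
p=proj(C,[[*(O+X*.0225-V*.03),.05]])[0];print(p)
x,y=int(np.clip(p[0]-130,0,380)),int(np.clip(p[1]-110,0,200))
cv2.imwrite('pics/c10.png',cv2.resize(im[y:y+200,x:x+260],None,fx=3,fy=3,interpolation=cv2.INTER_CUBIC));print(x,y)
E
```

```text
tool_pos: [0.547, -0.0361, 0.0384]
ft_force: [-1.3, -6.9, 1.3]
tool_pos: [0.5474, -0.0328, 0.0384]
ft_force: [-0.9, -0.2, 0.2]
gripper_width: 0.0511
time_s: 29.15
tool_pos: [0.5374, -0.1222, 0.2032]
ft_force: [-0.0, 0.8, 0.3]
[278.8 332.8] (271, 326, 17, 13) [array([ -23.1, -312.9]), array([13.1, 20.5]), 28.24429702758789]
[347.30851064 198.9787234 ] (341, 180, 14, 39) [array([  51.3, -153.7]), array([11.5, 40.6]), 5.654419898986816]
[319.4137931   90.87931034] (309, 56, 21, 72) [array([ 22.6, -52.7]), array([60.8, 18.2]), 90.0]
orange [305.01811594  13.78623188] [array([13.2, -9. ]), array([74.3, 18.3]), np.float64(0.1)]
[318.93404966  66.08703194]
188 0
```

The last reading puts the handle centre at y −52.7 and x 22.6 with a 90.0° axis. For a home pin I expect −52.95. I'll check the bystanders against the first top picture.

```bash
python3 - <<'E'
from h import *
a=cv2.imread('pics/top0.png');b=snapshot('top');s0=cv2.imread('pics/scene0.png');s1=cv2.imread('pics/scene10.png')
for n,x,y in(('top',a,b),('scene',s0,s1)):
    d=cv2.threshold(cv2.cvtColor(cv2.absdiff(cv2.GaussianBlur(x,(5,5),0),cv2.GaussianBlur(y,(5,5),0)),cv2.COLOR_BGR2GRAY),30,255,0)[1]
    for c in cv2.findContours(d,cv2.RETR_EXTERNAL,cv2.CHAIN_APPROX_NONE)[0]:
        if cv2.contourArea(c)>15: print(n,cv2.boundingRect(c))
for n,im in (('0',a),('1',b)):
    for r in blobs(im,(105,150,50),(125,255,255))[1]:
        if r[:,0].mean()<250 and r[:,0].mean()>150: print('blue',n,r.mean(0),cv2.boundingRect(r.reshape(-1,1,2)))
C=cam('top');A=np.radians(-6.4);X=np.array([np.cos(A),np.sin(A)]);V=np.array([-X[1],X[0]]);O=np.array([.5318,.022])
g=cv2.cvtColor(b,cv2.COLOR_BGR2HSV)
for x in (.0225,.010): 
  q=proj(C,[[*(O+X*x+V*v),.044] for v in np.arange(.018,.046,.002)]).round().astype(int);print('tip scan',x,[g[j,i,1].item() for i,j in q])
E
```

```text
top (532, 383, 26, 17)
top (490, 355, 58, 45)
top (582, 333, 18, 18)
top (519, 333, 85, 67)
top (583, 314, 7, 9)
top (595, 311, 11, 6)
top (606, 297, 7, 9)
top (618, 284, 6, 7)
top (261, 283, 9, 8)
top (608, 270, 14, 13)
top (268, 266, 12, 8)
top (245, 264, 20, 26)
top (590, 262, 17, 15)
top (579, 256, 11, 6)
top (525, 244, 18, 18)
top (581, 243, 23, 15)
top (322, 216, 18, 4)
top (286, 205, 8, 4)
top (308, 204, 31, 12)
top (217, 204, 8, 24)
top (297, 190, 9, 40)
top (201, 188, 8, 31)
top (190, 187, 24, 48)
top (464, 186, 4, 8)
top (445, 180, 6, 20)
top (471, 147, 59, 89)
top (350, 137, 12, 14)
top (428, 133, 34, 43)
top (441, 128, 35, 36)
top (499, 122, 16, 27)
top (509, 112, 34, 36)
top (230, 108, 15, 15)
top (368, 103, 144, 297)
scene (213, 220, 14, 29)
scene (389, 190, 16, 17)
scene (391, 181, 23, 21)
scene (282, 178, 48, 52)
scene (387, 170, 18, 17)
scene (100, 147, 36, 26)
scene (97, 140, 36, 27)
scene (281, 104, 11, 7)
scene (94, 97, 144, 92)
scene (239, 93, 40, 93)
scene (284, 92, 38, 89)
scene (295, 73, 15, 12)
scene (227, 55, 24, 38)
scene (219, 20, 10, 10)
scene (265, 19, 11, 29)
scene (222, 0, 49, 55)
scene (0, 0, 76, 136)
blue 0 [207.4516129  257.92473118] (199, 238, 15, 41)
blue 1 [207.4516129  257.92473118] (199, 238, 15, 41)
tip scan 0.0225 [12, 10, 6, 6, 1, 6, 3, 3, 12, 20, 22, 44, 146, 154]
tip scan 0.01 [10, 10, 16, 9, 14, 10, 11, 14, 9, 13, 20, 20, 83, 146]
```

```bash
python3 - <<'E'
from h import *
a=cv2.imread('pics/top0.png');b=snapshot('top');s0=cv2.imread('pics/scene0.png');s1=cv2.imread('pics/scene10.png')
def r(im,x0,y0,x1,y1):
    m=cv2.inRange(cv2.cvtColor(im,cv2.COLOR_BGR2HSV)[y0:y1,x0:x1],np.array((0,0,90)),np.array((179,70,255)))
    c=max(cv2.findContours(m,cv2.RETR_EXTERNAL,cv2.CHAIN_APPROX_NONE)[0],key=cv2.contourArea)
    q=cv2.minAreaRect(c); return np.round(q[0],1)+[x0,y0],np.round(q[1],1),round(q[2],1)
for n,x,y,bx in(('scraper top',a,b,(236,255,292,300)),('jar top',a,b,(220,98,262,138)),('scraper scene',s0,s1,(322,160,362,190))): print(n,r(x,*bx),r(y,*bx))
for n,x in(('0',s0),('1',s1)):
    k=cv2.cvtColor(x,cv2.COLOR_BGR2HSV)
    print(n,[k[175,c,2].item() for c in range(316,362,3)])
E
```

```text
scraper top (array([263.7, 277.3]), array([41., 30.]), 3.8) (array([263.5, 277.2]), array([41.1, 29.9]), 4.1)
jar top (array([240. , 116.9]), array([26.2, 21.1]), 60.3) (array([240.6, 118.1]), array([28.9, 21.1]), 60.3)
scraper scene (array([337.2, 176.5]), array([23.2, 33.7]), 81.5) (array([337.8, 176.4]), array([23.2, 32.4]), 81.5)
0 [207, 197, 170, 212, 221, 222, 222, 218, 218, 219, 219, 219, 217, 180, 194, 206]
1 [143, 143, 138, 216, 227, 225, 224, 224, 220, 222, 223, 221, 221, 187, 200, 209]
```

Nothing else has moved; the differences are only shadows. I'm handing in.

```bash
python3 -c "
from h import *
print(close_job(), get_state()['time_s'])"
```

```text
the job is handed in; nothing more can be done
the job is handed in; nothing more can be done
```

I stood the orange template in the holder slot, down on the floor and against the red stop, then pushed the lock pin in from the -y side until its shoulder met the cheek, let go and handed in at about 30 s; the before/after pictures show no movement of the blue template or other bystanders.

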